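# Zero the twin kitchen scale under the cup

## Task

Get the twin kitchen scale ready to weigh into the espresso cup, pressing with the closed fingertips: first switch it on at the rocker by pushing down the rocker's raised front end, then push down the round key in front of the platform on which the cup stands so that it stays down, and last press the long bar right down for a moment and let it spring back. Never press the other round key, keep to this order, and leave the cup, the timer and everything else standing where they are.

Things in the scene. Friction and masses are not known exactly. Their poses are not given: they have to be found in the camera images.
- scale: grey kitchen scale, 240 (x) by 380 mm (y), fixed. Origin: centre of its underside; x to its back, y to its left. Deck top z = 22 mm; two metal platforms 145 x 170 mm side by side, tops z = 30, centred x = 40, y = 92 (left) and -92 (right). Controls in a row along its front at x = -82: rocker y = 160, left round key y = 92, long bar y = 0, right round key y = -92, dead display y = -153
- rocker (a joint): white rocker switch, 54 mm long (front to back), 28 mm wide, V-shaped from the side, pivot across its middle at scale x = -82, y = 160, z = 32 mm. 0 rad = off, front half standing up; grows as the front end is pushed down; 0.30 = on, front half level, 32 mm above the worktop. Starts at 0 to 0.04, stays where it is left, takes 2 to 4 N at the front
- rocker_front (a point): point on top of the rocker's front half, 19 mm in front of its pivot, beside the small raised ridge; moves with the rocker, about 37 mm above the worktop when off and 32 mm when on. Push straight down here
- key_left (a joint): white round push-lock key, 28 mm across, in front of the left platform: 0 m = up, 0.006 = fully down. It has no spring: it stays down where it is left; takes about 2.5 N, then meets a hard stop
- key_left_top (a point): centre of the top of the left round key, 33 mm above the worktop when up, 27 mm when down
- key_right (a joint): white round push-lock key, 28 mm across, in front of the right platform; as the left one
- key_right_top (a point): centre of the top of the right round key, 33 mm above the worktop when up, 27 mm when down
- bar (a joint): long white bar (zero key), 78 mm wide (y) and 25 mm deep, in the middle of the row: 0 m = up, 0.006 = fully down. Spring: about 4 N holds it fully down, it comes back up when released
- bar_top (a point): centre of the top of the long bar, 33 mm above the worktop when up, 27 mm when down
- cup: light speckled espresso cup with a handle, loose, 59 mm across, 87 mm with handle, 52 mm high, standing upright near the middle of the left or the right platform (it varies). Origin at the centre of its underside, z up
- timer: round white kitchen timer, loose, 63 mm across, 55 mm high, standing on the other platform. Origin at the centre of its underside, z up
- spice_jar: spice jar with a lid, loose, 46 mm across, 106 mm high, left of the scale. Origin at the centre of its underside
- pepper: dark wooden pepper mill, loose, 58 mm across, 165 mm high, behind the scale. Origin at the centre of its underside
- garlic: garlic bulb, loose, 56 mm, behind the scale. Origin at the centre of its underside
There are look-alikes about, which are no part of the job. What is shaped like the cup but red is not meant.

How it is judged (in metres and radians):
On the way, in this order (a step that is already met when the one before it is completed fails the run):
1. the rocker is switched on (value of joint rocker above 0.22 rad), for 0.1 s.
2. the round key in front of the cup's platform is down (value of joint rocker above 0.22 rad and ((y of cup in the frame of scale above 0 m and value of joint key_left above 0.0045 m) or (y of cup in the frame of scale below 0 m and value of joint key_right above 0.0045 m))), for 0.1 s.
3. the long bar is pressed down (all of step 2 and value of joint bar above 0.0045 m), for 0.1 s.
At the end, for the whole second after the job is handed in: rocker on (over 0.22 of 0.30 rad), the round key in front of the cup's platform down (over 4.5 of 6 mm), the other round key up (under 1.5 mm), the long bar back up (under 1.5 mm), the cup upright and at rest within 20 mm of where it stood (all of step 2 and value of joint bar below 0.0015 m and ((y of cup in the frame of scale above 0 m and value of joint key_right below 0.0015 m) or (y of cup in the frame of scale below 0 m and value of joint key_left below 0.0015 m)) and distance of cup from where it was at the start of the episode below 0.02 m and angle between cup's own z axis and vertical below 0.2 rad and linear speed of cup below 0.02 m/s); the robot touches nothing.
It fails at once if the other round key is pressed ((y of cup in the frame of scale above 0 m and value of joint key_right above 0.003 m) or (y of cup in the frame of scale below 0 m and value of joint key_left above 0.003 m)).
It fails at once if a round key is pressed before the scale is on (value of joint any of key_left, key_right above 0.003 m and value of joint rocker below 0.22 rad).
It fails at once if the long bar is pressed before the rocker is on and the cup's key is down (value of joint bar above 0.003 m and (value of joint rocker below 0.22 rad or (y of cup in the frame of scale above 0 m and value of joint key_left below 0.0045 m) or (y of cup in the frame of scale below 0 m and value of joint key_right below 0.0045 m))).
It fails at once if the cup or the timer is lifted, tipped or moved by over 20 mm (distance of any of cup, timer from where it was at the start of the episode above 0.02 m or angle between any of cup, timer's own z axis and vertical above 0.3 rad).
It fails at once if another thing round the scale is lifted, tipped or moved by over 30 mm (distance of any of spice_jar, pepper, garlic from where it was at the start of the episode above 0.03 m or angle between any of spice_jar, pepper's own z axis and vertical above 0.3 rad).
It also fails if it takes over 42 s, if anything falls off the work surface, if the arm or the gripper's body presses on something with over 40 N, if the wrist force passes 120 N, or if a joint passes its speed limit or range.

## Robot

A 7-joint arm with a two-finger parallel gripper is mounted at the origin on a cart in front of the work surface, level with it; the furniture and walls round the work are solid. World frame = base frame: x ahead of the robot, y to its left, z up, the work surface at z = 0. Lengths are in mm, angles in rad, forces in N, time in s.
With the tool pointing down it reaches from about 400 to 900 mm from the base axis. Payload 5.5 kg.
Tool frame: the origin (TCP) lies midway between the tips of the shut fingers; the grasp point (between the pads) lies 19 mm behind it; x points along the fingers, y is the direction in which the jaws open and shut, and the axes are right-handed (so a half turn about x gives the same grasp; the last joint's range is limited). The gripper opens to 85 mm and grips with 20 to 120 N. Pads are 22 mm wide; open, the fingers measure 114 mm over their backs; the gripper's body (76 mm by 85 mm) begins 54 mm behind the grasp point. The pads swing forward as they close: fully open they stand 13 mm farther back than shut.
Start: joints at [1.447, 0.501, -0.427, 1.55, 0.221, 1.138, -0.21], TCP at [245.231, -601.965, 203.71] pointing down, gripper open.
Joint ranges: [-2.88, 2.88], [-0.31, 2.03], [-1.54, 1.56], [0.2, 2.42], [-1.41, 4.55], [0.19, 2.02], [-2.57, 2.57]. Speed limits (rad/s): [2.57, 2.57, 3.14, 3.14, 3.14, 3.14, 3.14].

## Interface

Orientations are given as [roll, pitch, yaw] about the fixed x, y, z axes, in that order (R = Rz(yaw) Ry(pitch) Rx(roll)).
In Python, from plant import arm gives the robot as it stands. The module is installed in compiled form; this text tells all that it offers.
- The arm moves only by the tool jog_arm, never from a script. Its arguments are lists of equal length, an entry for each row: "slide": the shift along the tool's x, y, z in m, a list of three; "dr": the turn, a rotation vector about the tool's x, y, z in degrees, a list of three. A call has 1 to 5 rows; each row is the pose to reach, as a shift and turn from the pose commanded when the call began, along the tool's axes at that moment; what a row does not reach only later rows make up. A row lasts 1/8 s, in which the tool goes at most 62.5 mm and 10.7 degrees, less where a joint would pass 70% of its speed; a pose out of reach is approached as far as the arm can. A call with a gripper value outside its range is refused whole. "hand" is the finger opening in m, from 0 to 0.0854, set as the call begins (left out, the last holds). The fingers move at their own pace and stop on an object; "grip_force" is the grip in N (left out, the last holds). Time passes only in rows, so rows that repeat a pose let the fingers close. It gives the time, the measured TCP pose, the force and the opening at its end, in the units of the state.
- arm.sense(): the state, without advancing time (a new reading comes with each control period).
- arm.grab_frame(name): name is "scene" or "top"; returns the picture (480x640x3 uint8, red, green, blue); there is no depth.
- arm.calibration(name): a dict with "camera_matrix" (3x3 intrinsics, pixels), "rvec" (rotation vector, rad) and "tvec" (3), from world to camera coordinates, as OpenCV has them. Camera axes: x right, y down, z forward; pixel columns grow to the right and rows downward; lengths in mm; the calibration is good to about 2 mm. A picture is of the moment at which its call begins. calibration takes no time and is no camera call.
- arm.close_job(): hands the job in, once; it reports no verdict.
The state is a dict: "time": time; "q": joint angles; "joint_velocities": joint speeds; "joint_efforts": joint torques, N m; "tcp_pos": TCP position; "tcp_rot": TCP orientation; "contact_force": force on the tool from outside, world axes, zero at the start; "wrist_torque": the same for the moment, N m; "gripper_width": opening from 0.0 (shut) to 1.0 (fully open).
Only numpy, scipy, OpenCV 4.12 (cv2) and the standard library are available. Lean on these libraries where they do the work, as an engineer would, in place of code of your own. Each camera call takes 0.05 s, during which the arm holds its last target.

## Working session

There is one attempt and no reset: what is moved stays moved. The work goes in short steps, Python scripts to look and compute and a tool call to move; the robot and the scene stay as the last step left them, time stands still between calls to the robot, and variables do not carry over. Pictures are saved under pics/ and viewed, and the job is handed in when it is done.

Besides the shell and the picture viewer there is one more tool, called after "Emit:" as name(argument=value, ...) on one line, values as JSON. jog_arm: Moves the arm, as the interface text tells. Its arguments: {"type":"object","properties":{"slide":{"type":"array"},"dr":{"type":"array"},"hand":{"type":"number"},"grip_force":{"type":"number"}},"required":["slide","dr"]}

```bash
mkdir -p pics; ls; python3 - <<'E'
from plant import arm
import cv2
for n in("scene","top"):
    cv2.imwrite(f"pics/{n}0.png",arm.grab_frame(n)[:,:,::-1]); print(n,arm.calibration(n))
s=arm.sense();print(s)
E
```

```text
pics
scene {'camera_matrix': array([[544.95412186,   0.        , 320.01357363],
       [  0.        , 544.95412186, 232.14862763],
       [  0.        ,   0.        ,   1.        ]]), 'rvec': array([ 1.54813261, -2.00680386,  0.81804781]), 'tvec': array([330.93092525, 405.32340797, 601.99705733])}
top {'camera_matrix': array([[458.35209677,   0.        , 320.04435176],
       [  0.        , 458.35209677, 242.09617773],
       [  0.        ,   0.        ,   1.        ]]), 'rvec': array([ 2.15609305, -2.09870944,  0.13933892]), 'tvec': array([178.18952398, 609.13512921, 791.5277247 ])}
{'time': 0.1, 'q': array([ 1.4471423 ,  0.5017615 , -0.42676979,  1.55134401,  0.22080715,
        1.13834363, -0.21030309]), 'joint_velocities': array([ 0.00055053, -0.00291669,  0.00058163, -0.00252687,  0.00233085,
       -0.0019601 ,  0.00016612]), 'joint_efforts': array([-9.77413554e-03, -5.70818675e+01, -5.83832726e+00, -2.81751269e+01,
        1.04392439e-02,  5.68214062e-03, -3.41510236e-05]), 'tcp_pos': array([ 244.90751955, -601.35194578,  202.75575705]), 'tcp_rot': array([-1.58757358,  1.56899146,  1.94088798]), 'contact_force': array([-0.16448843, -0.20033202, -0.26942687]), 'wrist_torque': array([-0.00632496, -0.01059657, -0.00839431]), 'gripper_width': 0.9988301310023948}
```

View pics/scene0.png

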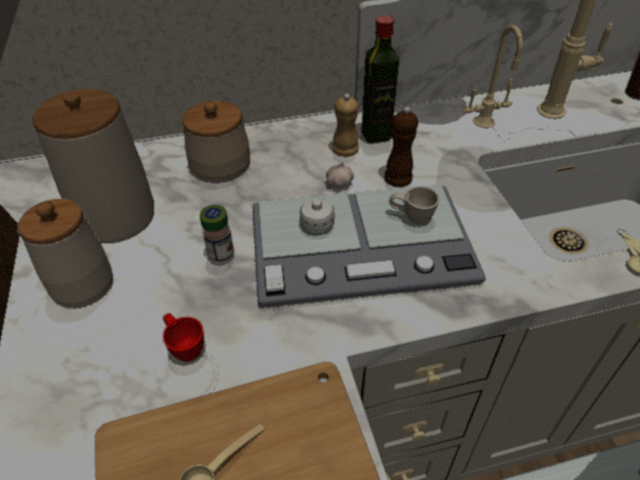

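View pics/top0.png

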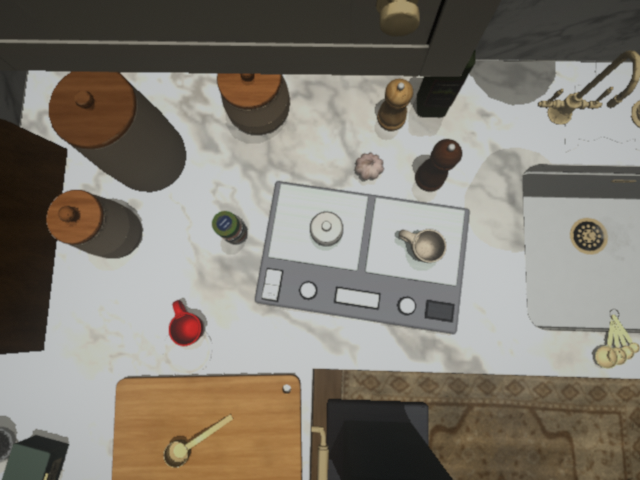

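The top view shows the speckled cup with its handle at about (428,245), on the right platform. The timer is at (326,228) on the left platform. The red cup at (185,328) is a look-alike and stands off the scale. The controls run from the rocker (272,284) through left key (308,290), bar (357,298) and right key (407,305) to the display (439,311). I'll measure these and confirm the cup in a crop.

```bash
cat > h.py <<'E'
import numpy as np,cv2
from plant import arm
def ray(n,uv,z):
    c=arm.calibration(n);K=c["camera_matrix"];R=cv2.Rodrigues(c["rvec"])[0];t=c["tvec"]
    C=-R.T@t;d=R.T@np.linalg.inv(K)@np.array([uv[0],uv[1],1.]);return C+d*(z-C[2])/d[2]
def proj(n,p):
    c=arm.calibration(n);return cv2.projectPoints(np.array(p,float).reshape(-1,1,3),c["rvec"],c["tvec"],c["camera_matrix"],None)[0].reshape(-1,2)
E
python3 - <<'E'
from h import *
M={'rocker':(-82,160,34),'kl':(-82,92,33),'bar':(-82,0,33),'kr':(-82,-92,33)}
seeds={'top':[(272,284),(308,290),(357,298),(407,305)],'scene':[(274,279),(316,275),(371,270),(424,264)]}
for n in seeds:
    im=cv2.imread(f"pics/{n}0.png");g=im.min(2)
    P=[]
    for (k,m),s in zip(M.items(),seeds[n]):
        x,y=s;thr=(150)
        w=np.zeros_like(g);w[y-25:y+25,x-30:x+30]=(g[y-25:y+25,x-30:x+30]>thr)
        nn,l,st,c=cv2.connectedComponentsWithStats(w.astype(np.uint8))
        i=min(range(1,nn),key=lambda i:np.hypot(*(c[i]-s))-.02*st[i,4] if st[i,4]>30 else 1e9)
        p=ray(n,c[i],m[2]);P.append(p[:2]);print(n,k,c[i].round(1),st[i],p.round(1))
    P=np.array(P);Q=np.array([m[:2] for m in M.values()],float)
    # rigid fit on all 4
    for sel in ([0,1,2,3],[1,2,3]):
        a,b=Q[sel],P[sel];ca,cb=a.mean(0),b.mean(0);H=(a-ca).T@(b-cb)
        th=np.arctan2(H[0,1]-H[1,0],H[0,0]+H[1,1]);R=np.array([[np.cos(th),-np.sin(th)],[np.sin(th),np.cos(th)]])
        t=cb-R@ca;print('pose',th,t,'res',(P-(Q@R.T+t)).round(1).tolist())
a=cv2.imread("pics/top0.png")[170:340,240:480];b=cv2.imread("pics/scene0.png")[180:305,245:485]
cv2.imwrite("pics/crop.png",np.vstack([cv2.resize(a,None,fx=2,fy=2,interpolation=2),cv2.resize(b,None,fx=2,fy=2,interpolation=2)]))
E
```

```text
top rocker [271.3 284.2] [262 270  19  30 404] [525.5 282.9  34. ]
top kl [307.6 289.7] [301 283  14  14 155] [517.4 215.4  33. ]
top bar [357.1 297.6] [337 289  42  18 514] [505.4 124.   33. ]
top kr [406.9 305.4] [400 299  15  14 162] [493.9  33.   33. ]
pose -0.12651847891641593 [586.83843269 113.8099022 ] res [[-0.2, -0.0], [0.3, -0.0], [-0.1, -0.1], [-0.0, 0.1]]
pose -0.1282764757211779 [586.88277207 113.66847741] res [[-0.5, 0.0], [0.1, -0.0], [-0.1, -0.1], [0.1, 0.1]]
scene rocker [273.3 271.4] [266 266  15  12 152] [537.7 282.2  34. ]
scene kl [315.1 272.8] [308 268  15  11 117] [517.8 216.1  33. ]
scene bar [370.2 267.6] [349 261  44  14 388] [505.4 125.1  33. ]
scene kr [424.4 261.6] [418 257  14  10 112] [494.7  33.6  33. ]
pose -0.16499158071190131 [588.19891558 111.31579591] res [[4.1, -0.4], [-4.6, 0.6], [-1.9, 0.3], [2.5, -0.5]]
pose -0.12625463718911445 [587.29917003 114.60291963] res [[11.6, -1.5], [0.3, -0.1], [-0.6, 0.2], [0.3, -0.1]]
```

View pics/crop.png

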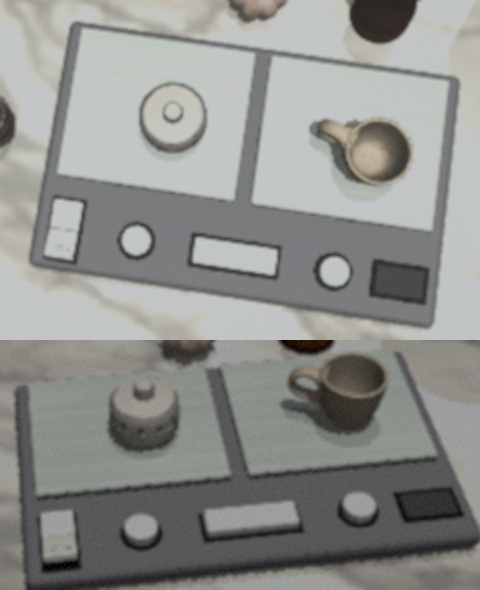

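```bash
cat >> h.py <<'E'
from scipy.spatial.transform import Rotation as Ro
TH=-0.1265;T=np.array([587.0,114.1]);RS=np.array([[np.cos(TH),-np.sin(TH)],[np.sin(TH),np.cos(TH)]])
def sc(x,y): return RS@np.array([x,y])+T
def goal(p,Rt):
    s=arm.sense();R=Ro.from_euler('xyz',s['tcp_rot']).as_matrix()
    d=R.T@(np.array(p)-s['tcp_pos'])/1000
    dr=np.degrees(Ro.from_matrix(R.T@Rt).as_rotvec())
    print('t',round(s['time'],2),'tcp',s['tcp_pos'].round(1),'F',s['contact_force'].round(2),'slide',d.round(4),'dr',dr.round(2))
def down(sign=1):
    z=np.array([*(RS@[sign,0]),0]);x=np.array([0,0,-1.]);return np.column_stack([x,np.cross(z,x),z])
E
python3 - <<'E'
from h import *
s=arm.sense();print(Ro.from_euler('xyz',s['tcp_rot']).as_matrix().round(3))
for n,p in dict(rf=(-101,160),kr=(-82,-92),bar=(-82,0)).items(): print(n,sc(*p).round(1))
for sg in(1,-1): goal([*sc(-101,160),150],down(sg))
im=ray('top',(238,235),0);print('jar',im, RS.T@(im[:2]-T)); c=ray('top',(428,245),70);print('cup scale',RS.T@(c[:2]-T))
E
```

```text
[[-0.001  0.377 -0.926]
 [ 0.002 -0.926 -0.377]
 [-1.    -0.002 -0.   ]]
rf [507.  285.6]
kr [494.   33.2]
bar [505.7 124.4]
t 0.1 tcp [ 244.9 -601.4  202.8] F [-0.16 -0.2  -0.27] slide [ 0.0541 -0.7224 -0.5773] dr [-1.5059e+02 -1.4000e-01  3.0000e-02]
t 0.1 tcp [ 244.9 -601.4  202.8] F [-0.16 -0.2  -0.27] slide [ 0.0541 -0.7224 -0.5773] dr [2.941e+01 2.000e-02 1.000e-01]
jar [622.07904377 357.2411957    0.        ] [  4.12335033 245.62405896]
cup scale [  27.64155294 -109.86925434]
```

Emit:
jog_arm(slide=[[0, -0.025, -0.055], [0, -0.05, -0.11], [0, -0.08, -0.165], [0, -0.11, -0.22], [0, -0.14, -0.27]], dr=[[0, 0, 0], [5, 0, 0], [10, 0, 0], [15, 0, 0], [20, 0, 0]], hand=0, grip_force=40)

```text
time: 0.72
tcp_pos: [443.5, -368.4, 203.5]
tcp_rot: [-1.301, 1.57, 1.876]
contact_force: [1.3, -0.3, 0.6]
gripper_width: -0.004
```

```bash
python3 - <<'E'
from h import *
print(arm.sense()['q'].round(2),arm.sense()['gripper_width'])
goal([560,-50,200],down(-1));goal([507,285.6,150],down(-1))
E
```

```text
[ 1.02  0.37 -0.47  1.74  0.19  1.07 -1.05] -0.0043054598287878085
t 0.72 tcp [ 443.5 -368.4  203.5] F [ 1.29 -0.26  0.62] slide [ 0.0036 -0.314  -0.1277] dr [9.28 0.01 0.02]
t 0.72 tcp [ 443.5 -368.4  203.5] F [ 1.29 -0.26  0.62] slide [ 0.0537 -0.6513 -0.0866] dr [9.28 0.01 0.02]
```

Emit:
jog_arm(slide=[[0, -0.06, -0.025], [0, -0.12, -0.05], [0, -0.18, -0.075], [0, -0.24, -0.1], [0, -0.3, -0.12]], dr=[[2, 0, 0], [4, 0, 0], [6, 0, 0], [8, 0, 0], [9, 0, 0]])

```text
time: 1.35
tcp_pos: [548.3, -74.7, 203.5]
tcp_rot: [1.079, 1.571, -2.184]
contact_force: [0.5, -0.3, -0.5]
gripper_width: 0.001
```

```bash
python3 - <<'E'
from h import *
print(arm.sense()['q'].round(2))
goal([507,285.6,120],down(-1))
E
```

```text
[ 0.55  0.35 -0.57  1.79  0.21  1.06 -1.79]
t 1.35 tcp [548.3 -74.7 203.5] F [ 0.54 -0.35 -0.46] slide [ 0.0835 -0.3527  0.0843] dr [ 0.34  0.   -0.01]
```

Emit:
jog_arm(slide=[[0, -0.06, 0.015], [0, -0.12, 0.03], [0, -0.18, 0.045], [0, -0.24, 0.06], [0.02, -0.3, 0.072]], dr=[[-2, 0, 0], [-4, 0, 0], [-6, 0, 0], [-8, 0, 0], [-10, 0, 0]])

```text
time: 1.98
tcp_pos: [512.9, 230.5, 185.3]
tcp_rot: [-2.972, 1.568, 0.225]
contact_force: [1.4, 0.0, 0.1]
gripper_width: 0.004
```

```bash
python3 - <<'E'
from h import *
print(arm.sense()['q'].round(2))
goal([507,285.6,70],down(-1))
E
```

```text
[ 0.09  0.41 -0.7   1.79  0.31  1.05 -2.25]
t 1.98 tcp [512.9 230.5 185.3] F [1.43 0.05 0.13] slide [ 0.1154 -0.0552  0.0032] dr [10.46 -0.18  0.05]
```

Emit:
jog_arm(slide=[[0.03, -0.027, 0], [0.06, -0.054, 0.003], [0.09, -0.054, 0.003], [0.115, -0.054, 0.003], [0.115, -0.054, 0.003]], dr=[[0, 0, 0], [0, 0, 0], [0, 0, 0], [0, 0, 0], [0, 0, 0]])

```text
time: 2.6
tcp_pos: [504.3, 280.9, 67.0]
tcp_rot: [0.397, 1.566, -2.689]
contact_force: [-0.1, -0.4, 0.2]
gripper_width: -0.006
```

```bash
python3 - <<'E'
from h import *
print(arm.sense()['q'].round(2))
goal([507,285.6,45],down(-1))
a=arm.grab_frame("scene")[:,:,::-1];b=arm.grab_frame("top")[:,:,::-1]
cv2.imwrite("pics/r1.png",np.hstack([cv2.resize(a[170:320,200:350],(400,400)),cv2.resize(b[200:350,200:350],(400,400))]))
E
```

```text
[-0.08  0.6  -0.63  1.83  0.45  0.86 -2.44]
t 2.6 tcp [504.3 280.9  67. ] F [-0.1  -0.36  0.21] slide [ 0.022  -0.0046 -0.003 ] dr [10.43  0.26 -0.14]
```

View pics/r1.png

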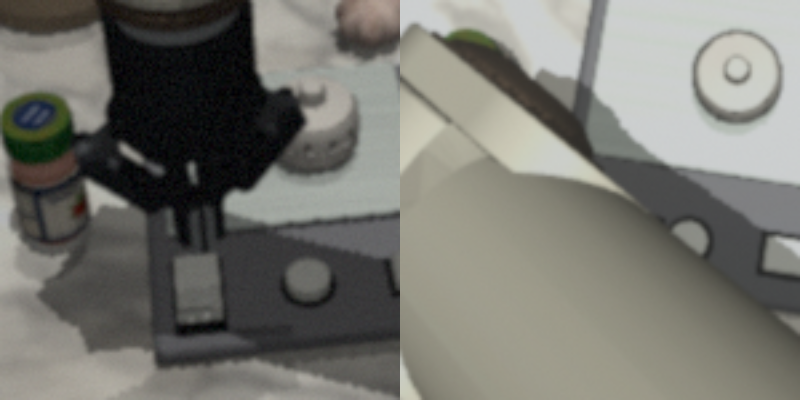

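Emit:
jog_arm(slide=[[0.008, -0.003, -0.001], [0.016, -0.003, -0.001], [0.016, -0.003, -0.001], [0.016, -0.003, -0.001]], dr=[[-4, 0, 0], [-8, 0, 0], [-10, 0, 0], [-10, 0, 0]])

```text
time: 3.2
tcp_pos: [507.9, 285.3, 54.4]
tcp_rot: [-2.883, 1.569, 0.487]
contact_force: [0.5, 0.6, 0.2]
gripper_width: 0.002
```

```bash
python3 - <<'E'
from h import *
print(arm.sense()['q'].round(2))
goal([507,285.6,31],down(-1))
E
```

```text
[-0.06  0.63 -0.65  1.83  0.5   0.85 -2.3 ]
t 3.2 tcp [507.9 285.3  54.4] F [0.49 0.59 0.22] slide [ 0.0234 -0.0005  0.0008] dr [20.36 -0.08  0.04]
```

Emit:
jog_arm(slide=[[0.006, 0, 0], [0.012, 0, 0], [0.015, 0, 0], [0.018, 0, 0], [0.018, 0, 0]], dr=[[0, 0, 0], [0, 0, 0], [0, 0, 0], [0, 0, 0], [0, 0, 0]])

```text
time: 3.82
tcp_pos: [507.0, 285.0, 35.0]
tcp_rot: [0.181, 1.57, -2.73]
contact_force: [0.3, -0.3, -0.8]
gripper_width: 0.006
```

Emit:
jog_arm(slide=[[0.002, 0, 0], [0.003, 0, 0], [0.004, 0, 0], [0.004, 0, 0]], dr=[[0, 0, 0], [0, 0, 0], [0, 0, 0], [0, 0, 0]])

```text
time: 4.32
tcp_pos: [507.1, 285.0, 31.2]
tcp_rot: [0.785, 1.571, -2.127]
contact_force: [0.1, -0.5, 0.5]
gripper_width: 0.004
```

```bash
python3 - <<'E'
from h import *
goal([507,285.6,31],down(-1))
a=arm.grab_frame("scene")[:,:,::-1]
cv2.imwrite("pics/r2.png",cv2.resize(a[200:320,220:340],(600,600)))
E
```

```text
t 4.33 tcp [507.1 285.   31.2] F [ 0.12 -0.46  0.46] slide [ 0.0002 -0.0006 -0.    ] dr [20.41  0.   -0.  ]
```

View pics/r2.png

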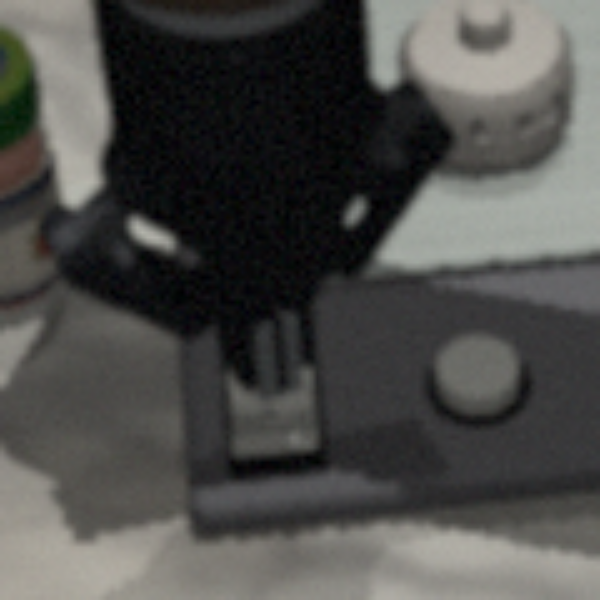

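```bash
python3 - <<'E'
from h import *
P={k:[*sc(x,160),z] for k,(x,z) in {'tcp':(-101,32),'frontOn':(-109,32),'frontOff':(-108,40),'pivot':(-82,32),'backOff':(-56,24)}.items()}
for k,v in P.items(): p=proj('scene',v)[0]; print(k,p.round(1),((p-[220,200])*5).round())
o=cv2.imread("pics/scene0.png")[200:320,220:340]
cv2.imwrite("pics/r0.png",cv2.resize(o,(600,600)))
E
```

```text
tcp [274.9 286.7] [275. 433.]
frontOn [275.3 290.5] [276. 453.]
frontOff [274.9 286.9] [275. 434.]
pivot [274.2 277.7] [271. 388.]
backOff [273.5 269. ] [267. 345.]
```

View pics/r0.png

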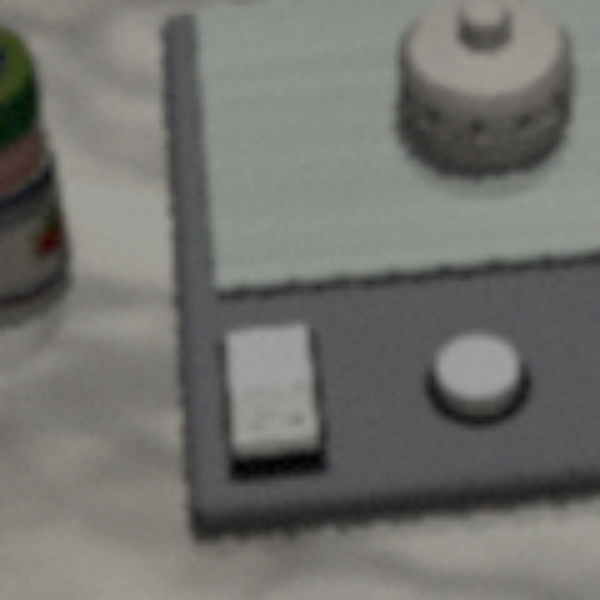

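```bash
python3 - <<'E'
from h import *
a=arm.grab_frame("scene")[:,:,::-1]
cv2.imwrite("pics/r3raw.png",a)
o=cv2.imread("pics/scene0.png")
f=lambda i:cv2.resize(np.clip((i[255:300,255:300].astype(float))*1.5,0,255).astype(np.uint8),(400,400),interpolation=cv2.INTER_CUBIC)
c=f(np.clip(a*1.5,0,255));d=f(o)
cv2.imwrite("pics/r3.png",np.hstack([d,c]))
s=arm.sense();print(s['tcp_pos'],s['q'].round(4))
E
```

```text
[507.19424195 285.07789602  31.33913232] [-0.0799  0.6607 -0.6323  1.8399  0.5227  0.8132 -2.3223]
```

View pics/r3.png

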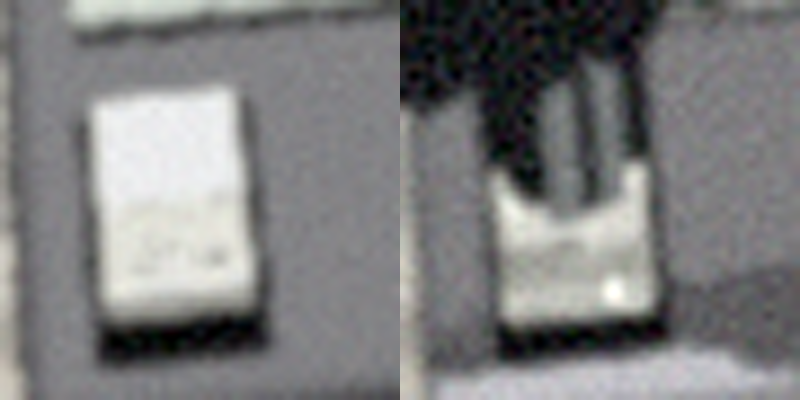

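The tip shows about 8 px above where the TCP should project, so it is either hovering or too far back. I'll probe down in small steps and watch the force.

Emit:
jog_arm(slide=[[0.001, 0, 0], [0.002, 0, 0], [0.002, 0, 0]], dr=[[0, 0, 0], [0, 0, 0], [0, 0, 0]])

```text
time: 4.8
tcp_pos: [507.1, 285.0, 29.2]
tcp_rot: [0.302, 1.571, -2.61]
contact_force: [0.0, 0.5, 0.1]
gripper_width: 0.004
```

```bash
python3 - <<'E'
from h import *
goal([507,285.6,31],down(-1))
for p in [(507.2,285.,31.3),(504.3,280.9,67),(507.2,285,50),(524,283,32)]: print(p,proj('scene',p)[0])
E
```

```text
t 4.8 tcp [507.1 285.   29.2] F [0.04 0.47 0.13] slide [-0.0018 -0.0006 -0.    ] dr [ 2.041e+01  1.000e-02 -0.000e+00]
(507.2, 285.0, 31.3) [275.29657732 286.77746391]
(504.3, 280.9, 67) [276.6795136 273.1835656]
(507.2, 285, 50) [274.49567623 279.3171765 ]
(524, 283, 32) [274.47624743 278.50054663]
```

Emit:
jog_arm(slide=[[0.001, 0, 0], [0.002, 0, 0], [0.003, 0, 0], [0.004, 0, 0], [0.004, 0, 0]], dr=[[0, 0, 0], [0, 0, 0], [0, 0, 0], [0, 0, 0], [0, 0, 0]])

```text
time: 5.42
tcp_pos: [507.1, 285.0, 25.2]
tcp_rot: [0.114, 1.571, -2.798]
contact_force: [0.2, 0.4, -0.0]
gripper_width: 0.002
```

```bash
cat > look.py <<'E'
from h import *
import sys
a=arm.grab_frame("scene")[:,:,::-1]
x,y,w=map(int,sys.argv[2:5])
c=np.clip(a[y:y+w,x:x+w].astype(float)*2.2,0,255).astype(np.uint8)
cv2.imwrite(sys.argv[1],cv2.resize(c,(500,500),interpolation=cv2.INTER_CUBIC))
E
python3 look.py pics/r4.png 245 240 60
```

```text
(no output)
```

View pics/r4.png

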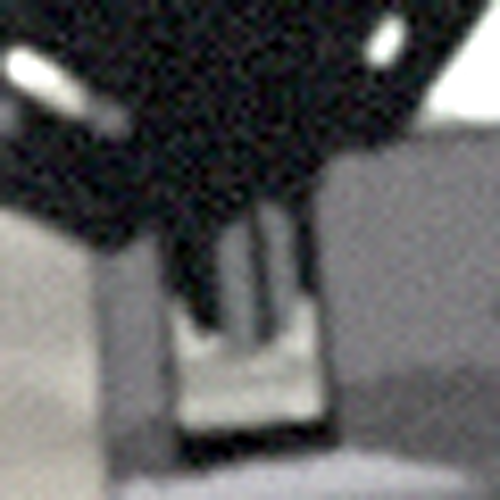

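Emit:
jog_arm(slide=[[0.001, 0, 0], [0.002, 0, 0], [0.003, 0, 0], [0.004, 0, 0], [0.004, 0, 0]], dr=[[0, 0, 0], [0, 0, 0], [0, 0, 0], [0, 0, 0], [0, 0, 0]])

```text
time: 6.1
tcp_pos: [507.1, 285.1, 21.2]
tcp_rot: [0.304, 1.571, -2.608]
contact_force: [-1.1, 0.2, -0.1]
gripper_width: -0.002
```

```bash
python3 look.py pics/r5.png 245 240 60; python3 -c "
from h import *
print(arm.sense()['contact_force'],arm.sense()['q'])"
```

```text
[ 0.16438102 -0.16254035 -0.82013538] [-0.08739549  0.67495907 -0.62230342  1.84313828  0.534379    0.79679588
 -2.33124472]
```

View pics/r5.png

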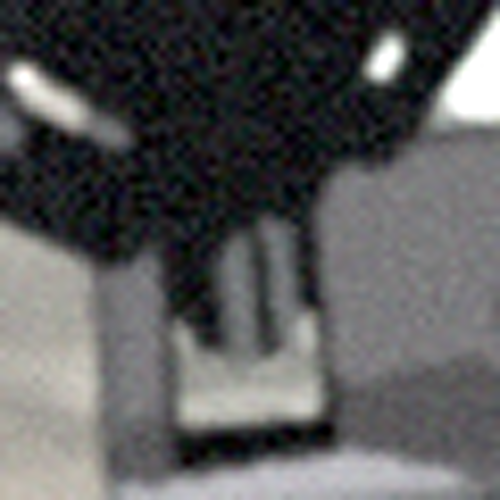

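Emit:
jog_arm(slide=[[-0.01, 0, 0], [-0.03, 0, 0], [-0.05, 0, 0], [-0.07, 0, 0], [-0.07, 0, 0]], dr=[[0, 0, 0], [0, 0, 0], [0, 0, 0], [0, 0, 0], [0, 0, 0]])

```text
time: 6.78
tcp_pos: [508.8, 286.0, 93.9]
tcp_rot: [-2.958, 1.566, 0.413]
contact_force: [0.9, -0.1, -0.5]
gripper_width: -0.001
```

```bash
python3 look.py pics/r6.png 245 240 60; python3 - <<'E'
from h import *
a=arm.grab_frame("scene");t=arm.grab_frame("top");s=arm.sense();p=s['tcp_pos'];print(p,proj('scene',p),proj('top',p))
c=lambda i,n:cv2.resize(i[int(proj(n,p)[0][1])-75:int(proj(n,p)[0][1])+75,int(proj(n,p)[0][0])-75:int(proj(n,p)[0][0])+75],(400,400))[:,:,::-1]
I=np.hstack([c(a,'scene'),c(t,'top')]);I=np.clip(I*2.0,0,255).astype(np.uint8)
for x in(200,600): cv2.circle(I,(x,200),4,(0,0,255),1)
cv2.imwrite("pics/r7.png",I)
E
```

```text
[506.94692758 284.54697163  90.97578734] [[272.97355128 262.20414279]] [[265.58752056 292.83234978]]
```

View pics/r6.png

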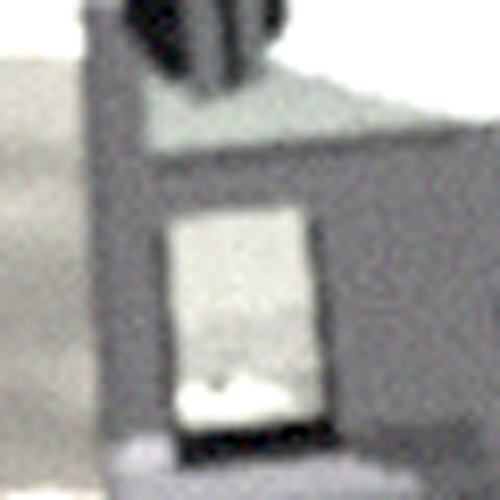

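View pics/r7.png

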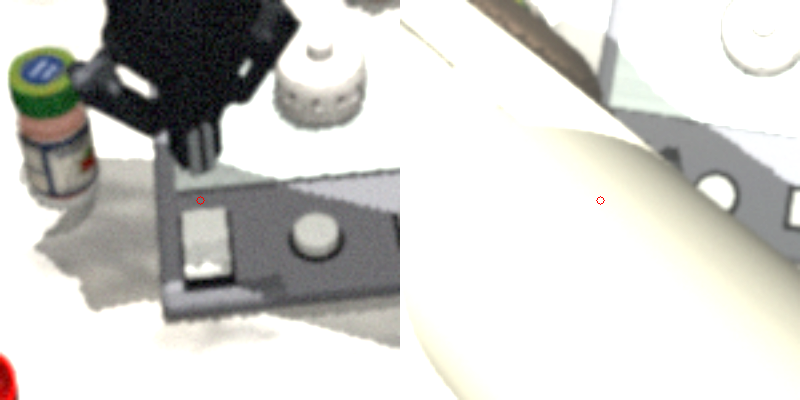

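Emit:
jog_arm(slide=[[0.03, 0, 0], [0.06, 0, 0], [0.068, 0, 0], [0.071, 0, 0], [0.071, 0, 0]], dr=[[0, 0, 0], [0, 0, 0], [0, 0, 0], [0, 0, 0], [0, 0, 0]])

```text
time: 7.55
tcp_pos: [507.6, 285.5, 20.9]
tcp_rot: [-2.708, 1.57, 0.664]
contact_force: [-0.3, 0.1, 1.0]
gripper_width: 0.002
```

Emit:
jog_arm(slide=[[0.001, 0, 0], [0.002, 0, 0], [0.002, 0, 0]], dr=[[0, 0, 0], [0, 0, 0], [0, 0, 0]])

```text
time: 7.92
tcp_pos: [507.4, 285.1, 18.6]
tcp_rot: [3.014, 1.57, 0.102]
contact_force: [0.7, -0.4, -0.9]
gripper_width: 0.0
```

Emit:
jog_arm(slide=[[0.001, 0, 0], [0.002, 0, 0], [0.002, 0, 0]], dr=[[0, 0, 0], [0, 0, 0], [0, 0, 0]])

```text
time: 8.3
tcp_pos: [507.1, 285.0, 16.2]
tcp_rot: [0.295, 1.571, -2.617]
contact_force: [0.0, 0.2, 0.3]
gripper_width: -0.001
```

```bash
python3 look.py pics/r8.png 245 240 60; python3 -c "
from h import *
s=arm.sense();print(s['contact_force'],s['wrist_torque'],s['tcp_pos'])"
```

```text
[-0.58164112 -0.02242181  0.03024304] [ 0.0169923  -0.02273448 -0.00891874] [507.07390285 285.03647852  16.18927782]
```

View pics/r8.png

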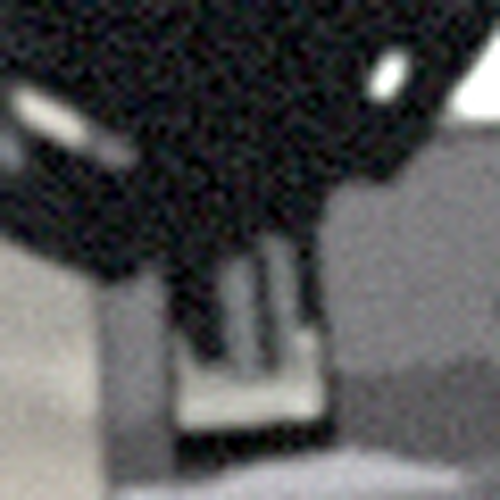

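Emit:
jog_arm(slide=[[0.001, 0, 0], [0.002, 0, 0], [0.002, 0, 0]], dr=[[0, 0, 0], [0, 0, 0], [0, 0, 0]])

```text
time: 8.72
tcp_pos: [507.1, 285.1, 14.2]
tcp_rot: [0.022, 1.571, -2.89]
contact_force: [-0.7, 0.4, 0.2]
gripper_width: -0.001
```

Emit:
jog_arm(slide=[[0.001, 0, 0], [0.002, 0, 0], [0.002, 0, 0]], dr=[[0, 0, 0], [0, 0, 0], [0, 0, 0]])

```text
time: 9.1
tcp_pos: [507.2, 285.1, 12.3]
tcp_rot: [3.117, 1.571, 0.206]
contact_force: [0.2, 0.9, -0.5]
gripper_width: -0.005
```

Emit:
jog_arm(slide=[[0.001, 0, 0], [0.002, 0, 0], [0.002, 0, 0]], dr=[[0, 0, 0], [0, 0, 0], [0, 0, 0]])

```text
time: 9.48
tcp_pos: [506.9, 285.2, 10.2]
tcp_rot: [-0.19, 1.57, -3.102]
contact_force: [-0.2, 0.5, 1.1]
gripper_width: -0.001
```

```bash
python3 look.py pics/r9.png 245 240 60; python3 -c "
from h import *
s=arm.sense();print(s['contact_force'],s['wrist_torque'],s['tcp_pos'])"
```

```text
[ 0.28440707  0.39371606 -0.10384406] [ 0.05673395  0.0312971  -0.02322373] [507.08434809 285.1449995   10.2276976 ]
```

View pics/r9.png

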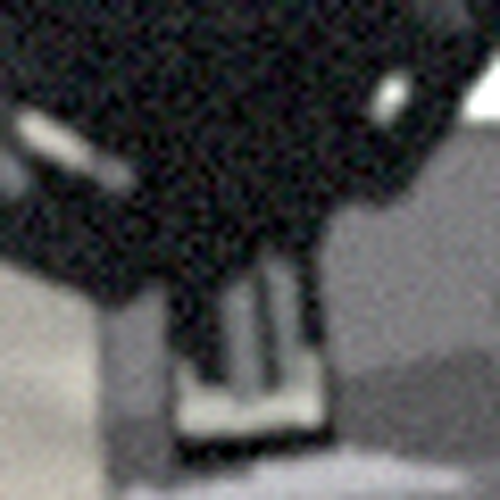

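Emit:
jog_arm(slide=[[0.001, 0, 0], [0.002, 0, 0], [0.002, 0, 0]], dr=[[0, 0, 0], [0, 0, 0], [0, 0, 0]])

```text
time: 9.9
tcp_pos: [507.1, 285.1, 8.2]
tcp_rot: [-1.79, 1.571, 1.581]
contact_force: [-1.1, 0.1, -0.3]
gripper_width: 0.004
```

```bash
python3 -c "
from h import *
s=arm.sense();print(s['contact_force'],s['wrist_torque'],s['joint_efforts'])"
```

```text
[-1.14104954  0.07483199 -0.32409941] [0.06468793 0.07823297 0.01304416] [ 2.47712648e-01 -5.50771129e+01 -1.02489173e+01 -1.90237892e+01
  1.30736679e-01 -5.49484883e-02 -5.46680123e-03]
```

Emit:
jog_arm(slide=[[0.001, 0, 0], [0.001, 0, 0], [0.002, 0, 0], [0.002, 0, 0]], dr=[[0, 0, 0], [0, 0, 0], [0, 0, 0], [0, 0, 0]])

```text
time: 10.4
tcp_pos: [507.2, 285.0, 6.2]
tcp_rot: [3.02, 1.571, 0.109]
contact_force: [-0.5, 0.5, -0.1]
gripper_width: -0.001
```

```bash
python3 look.py pics/r10.png 245 240 60; python3 -c "
from h import *
s=arm.sense();print(s['contact_force'],s['wrist_torque'],s['joint_efforts'])"
```

```text
[-0.4023868   0.19336414  0.35334733] [0.06643213 0.10687168 0.03759001] [ 1.90752628e-01 -5.52327740e+01 -1.03120691e+01 -1.88725179e+01
  1.07412776e-01 -2.93561054e-03 -1.06512085e-03]
```

View pics/r10.png

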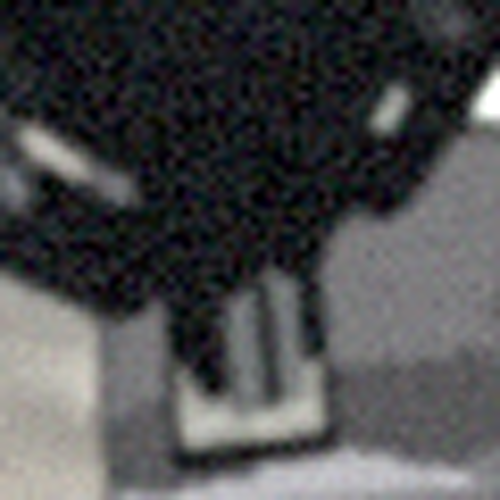

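Emit:
jog_arm(slide=[[-0.02, 0, 0], [-0.05, 0, 0], [-0.08, 0, 0], [-0.08, 0, 0], [-0.08, 0, 0]], dr=[[0, 0, 0], [0, 0, 0], [0, 0, 0], [0, 0, 0], [0, 0, 0]])

```text
time: 11.08
tcp_pos: [507.4, 284.7, 86.8]
tcp_rot: [2.631, 1.57, -0.281]
contact_force: [-0.7, -0.0, -0.5]
gripper_width: 0.002
```

```bash
python3 look.py pics/r11.png 245 240 60; python3 -c "
from h import *
s=arm.sense();print(s['contact_force'],s['wrist_torque'],s['tcp_pos'],proj('scene',s['tcp_pos']))"
```

```text
[ 0.15803017 -0.50268172 -0.74089196] [ 0.02168567  0.00303397 -0.03206846] [506.9408003  284.46578733  86.112637  ] [[273.25032964 264.29743685]]
```

View pics/r11.png

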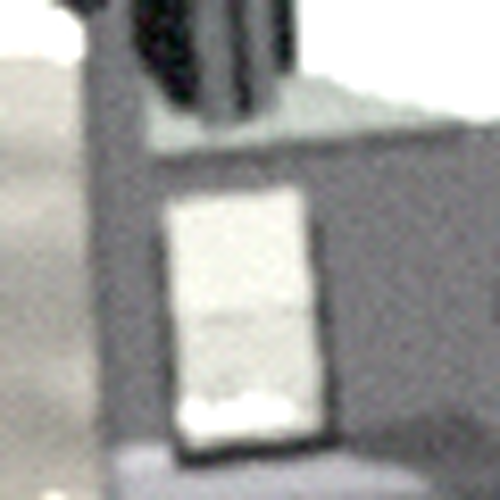

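```bash
python3 - <<'E'
from h import *
for r in (0,.15,.22,.30):
    a=.3-r  # front tilt
    f=[-82-27*np.cos(a),32+27*np.sin(a)]; b=[-82+27*np.cos(r),32+27*np.sin(r)]
    print(r,'front',proj('scene',[*sc(f[0],160),f[1]])[0].round(1),'back',proj('scene',[*sc(b[0],160),b[1]])[0].round(1))
a=arm.grab_frame("scene").min(2).astype(int)
o=cv2.imread("pics/scene0.png").min(2).astype(int)
for im in(o,a): print(im[260:298,270:278].mean(1).round().astype(int).tolist())
E
```

```text
0 front [274.9 286.8] back [273.1 265.4]
0.15 front [275.1 288.8] back [272.9 263.9]
0.22 front [275.2 289.6] back [272.9 263.3]
0.3 front [275.3 290.5] back [272.8 262.7]
[84, 87, 87, 86, 94, 122, 151, 157, 156, 157, 156, 156, 156, 156, 157, 158, 156, 150, 143, 142, 145, 144, 141, 140, 143, 143, 148, 141, 118, 100, 73, 34, 4, 5, 15, 44, 71, 84]
[52, 55, 65, 87, 104, 108, 108, 107, 106, 108, 108, 108, 110, 107, 109, 108, 106, 99, 96, 100, 98, 100, 100, 101, 98, 98, 99, 104, 129, 147, 136, 106, 78, 41, 22, 46, 71, 83]
```

Rocker turned to roughly 0.22–0.27 rad. That is too close to the limit, so I'll press a little deeper.

Emit:
jog_arm(slide=[[0.03, 0, 0], [0.06, 0, 0], [0.075, 0, 0], [0.08, 0, 0], [0.08, 0, 0]], dr=[[0, 0, 0], [0, 0, 0], [0, 0, 0], [0, 0, 0], [0, 0, 0]])

```text
time: 11.8
tcp_pos: [507.2, 285.4, 6.5]
tcp_rot: [-1.767, 1.571, 1.604]
contact_force: [0.1, 0.3, -0.5]
gripper_width: -0.0
```

Emit:
jog_arm(slide=[[0.001, 0, 0], [0.002, 0, 0], [0.002, 0, 0]], dr=[[0, 0, 0], [0, 0, 0], [0, 0, 0]])

```text
time: 12.18
tcp_pos: [507.7, 285.3, 4.9]
tcp_rot: [-2.949, 1.57, 0.422]
contact_force: [-0.1, 0.2, 0.3]
gripper_width: 0.001
```

Emit:
jog_arm(slide=[[0.001, 0, 0], [0.002, 0, 0], [0.002, 0, 0]], dr=[[0, 0, 0], [0, 0, 0], [0, 0, 0]])

```text
time: 12.55
tcp_pos: [507.8, 285.4, 4.3]
tcp_rot: [2.679, 1.569, -0.233]
contact_force: [-4.2, -4.0, 16.0]
gripper_width: 0.002
```

Hard stop reached with 16 N at reported z = 4.3, so the rocker is fully on. The real tip sits about 27 mm above the reported TCP. I'll lift and move to the right key, the one in front of the cup.

Emit:
jog_arm(slide=[[-0.02, 0, 0], [-0.05, 0, 0], [-0.07, 0, 0], [-0.07, 0, 0]], dr=[[0, 0, 0], [0, 0, 0], [0, 0, 0], [0, 0, 0]])

```text
time: 13.05
tcp_pos: [508.6, 285.8, 74.3]
tcp_rot: [-2.94, 1.567, 0.431]
contact_force: [0.3, -0.1, 1.1]
gripper_width: -0.0
```

```bash
python3 - <<'E'
from h import *
a=arm.grab_frame("scene").min(2).astype(int)
print(a[258:298,270:278].mean(1).round().astype(int).tolist())
goal([494,33.2,72],down(-1))
E
```

```text
[42, 44, 51, 57, 76, 97, 108, 109, 108, 108, 108, 109, 109, 108, 108, 110, 109, 107, 105, 99, 96, 100, 102, 101, 102, 101, 101, 101, 98, 94, 100, 121, 135, 120, 88, 56, 31, 45, 72, 83]
t 13.1 tcp [507.7 285.1  73. ] F [ 0.01 -0.81 -1.03] slide [0.0009 0.2422 0.0706] dr [ 2.039e+01 -9.000e-02  2.000e-02]
```

Emit:
jog_arm(slide=[[0, 0.048, 0.014], [0, 0.097, 0.028], [0, 0.145, 0.042], [0, 0.194, 0.056], [0, 0.242, 0.07]], dr=[[4, 0, 0], [8, 0, 0], [12, 0, 0], [16, 0, 0], [20, 0, 0]])

```text
time: 13.72
tcp_pos: [493.0, 31.6, 71.3]
tcp_rot: [0.131, 1.569, -3.132]
contact_force: [0.2, -0.3, 0.2]
gripper_width: -0.001
```

Emit:
jog_arm(slide=[[0, 0, 0], [0, 0, 0]], dr=[[0, 0, 0], [0, 0, 0]])

```text
time: 13.98
tcp_pos: [493.6, 33.8, 71.7]
tcp_rot: [-0.461, 1.57, 2.561]
contact_force: [0.7, -0.4, 0.3]
gripper_width: 0.004
```

```bash
python3 - <<'E'
from h import *
print(arm.sense()['q'].round(2))
goal([494,33.2,12],down(-1))
E
python3 look.py pics/k1.png 370 180 110
```

```text
[ 0.38  0.45 -0.61  2.04  0.37  0.76 -2.14]
t 13.97 tcp [493.6  33.8  71.7] F [ 0.73 -0.44  0.32] slide [ 0.0597  0.0006 -0.0005] dr [0.41 0.06 0.03]
```

View pics/k1.png

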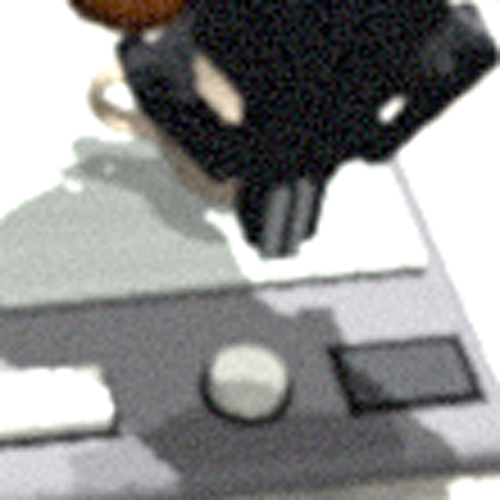

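```bash
python3 - <<'E'
from h import *
for z in (33,60,99): print(z,proj('scene',[494,33.2,z])[0].round(1))
for z in (33,60,99): print(z,proj('scene',[507.5,285,z])[0].round(1))
E
```

```text
33 [424.7 261.8]
60 [426.8 250.8]
99 [430.  234.1]
33 [275.2 286. ]
60 [274.  275.1]
99 [272.2 258.5]
```

Emit:
jog_arm(slide=[[0.02, 0, 0], [0.04, 0.001, 0], [0.056, 0.001, -0.001], [0.06, 0.001, -0.001], [0.06, 0.001, -0.001]], dr=[[0, 0, 0], [0, 0, 0], [0, 0, 0], [0, 0, 0], [0, 0, 0]])

```text
time: 14.65
tcp_pos: [495.0, 33.1, 12.2]
tcp_rot: [-0.784, 1.57, 2.239]
contact_force: [-0.0, -0.2, 1.0]
gripper_width: -0.001
```

```bash
python3 - <<'E'
from h import *
goal([494,33.2,0],down(-1))
E
python3 look.py pics/k2.png 395 225 60
```

```text
t 14.65 tcp [495.   33.1  12.2] F [-0.04 -0.24  1.  ] slide [0.0122 0.     0.001 ] dr [0.47 0.02 0.02]
```

View pics/k2.png

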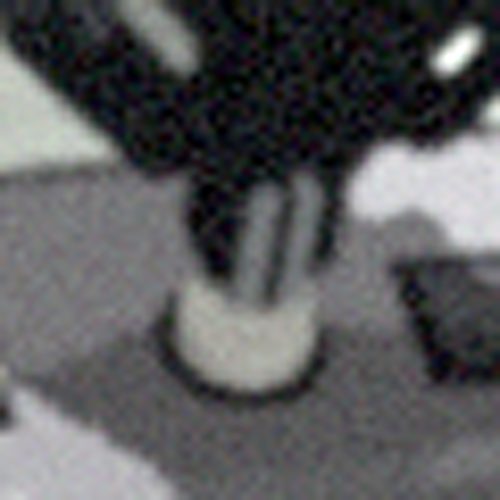

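Emit:
jog_arm(slide=[[0.003, 0, 0.001], [0.006, 0, 0.001], [0.008, 0, 0.001], [0.01, 0, 0.001], [0.01, 0, 0.001]], dr=[[0, 0, 0], [0, 0, 0], [0, 0, 0], [0, 0, 0], [0, 0, 0]])

```text
time: 15.32
tcp_pos: [494.0, 32.4, 2.2]
tcp_rot: [-2.125, 1.571, 0.897]
contact_force: [0.2, 0.1, 0.8]
gripper_width: -0.002
```

Emit:
jog_arm(slide=[[0.001, 0, 0], [0.002, 0, 0], [0.002, 0, 0]], dr=[[0, 0, 0], [0, 0, 0], [0, 0, 0]])

```text
time: 15.7
tcp_pos: [494.0, 32.5, 0.2]
tcp_rot: [-2.828, 1.571, 0.194]
contact_force: [0.1, 0.1, 0.7]
gripper_width: 0.001
```

Emit:
jog_arm(slide=[[0.001, 0, 0], [0.0015, 0, 0], [0.0015, 0, 0]], dr=[[0, 0, 0], [0, 0, 0], [0, 0, 0]])

```text
time: 16.08
tcp_pos: [494.1, 32.4, -0.6]
tcp_rot: [1.961, 1.57, -1.299]
contact_force: [-2.3, -1.0, 9.4]
gripper_width: 0.001
```

Hard stop at z = -0.6, as predicted. I'll lift and check.

Emit:
jog_arm(slide=[[-0.02, 0, 0], [-0.04, 0, 0], [-0.06, 0, 0], [-0.06, 0, 0]], dr=[[0, 0, 0], [0, 0, 0], [0, 0, 0], [0, 0, 0]])

```text
time: 16.58
tcp_pos: [495.3, 32.6, 59.9]
tcp_rot: [-3.01, 1.568, 0.012]
contact_force: [0.2, -0.2, 0.2]
gripper_width: -0.001
```

```bash
python3 - <<'E'
from h import *
goal([505.7,124.4,60],down(-1))
E
python3 look.py pics/k3.png 340 190 100
```

```text
t 16.57 tcp [495.3  32.6  59.9] F [ 0.21 -0.15  0.15] slide [-0.0001 -0.0924  0.0006] dr [ 0.4  -0.17  0.02]
```

View pics/k3.png

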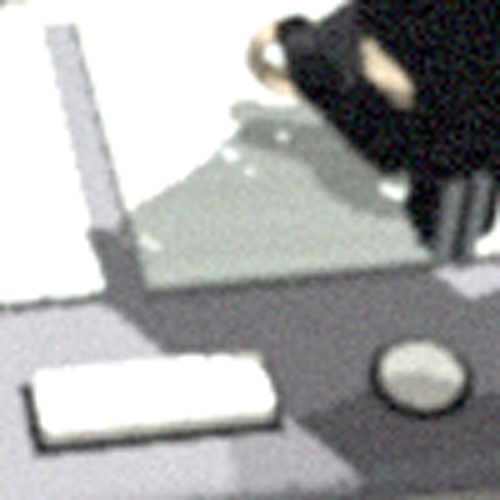

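The right key is now flush, with no side wall showing at crop (422,375), and the bar is still up. Next is the bar.

Emit:
jog_arm(slide=[[0, -0.045, 0], [0, -0.092, 0.001], [0.02, -0.092, 0.001], [0.045, -0.092, 0.001], [0.045, -0.092, 0.001]], dr=[[0, 0, 0], [0, 0, 0], [0, 0, 0], [0, 0, 0], [0, 0, 0]])

```text
time: 17.25
tcp_pos: [501.1, 122.6, 11.0]
tcp_rot: [0.377, 1.565, -2.883]
contact_force: [-0.7, 0.7, -1.0]
gripper_width: -0.001
```

```bash
python3 - <<'E'
from h import *
goal([505.7,124.4,-0.7],down(-1))
E
python3 look.py pics/b1.png 340 225 60
```

```text
t 17.25 tcp [501.1 122.6  11. ] F [-0.69  0.67 -1.  ] slide [ 0.0116 -0.0024 -0.0045] dr [ 0.41  0.33 -0.13]
```

View pics/b1.png

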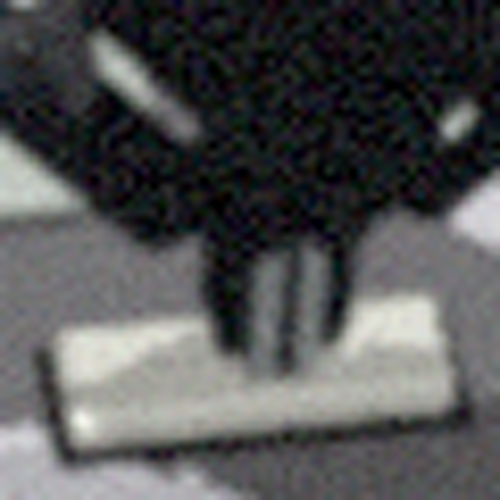

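Emit:
jog_arm(slide=[[0, 0, -0.002], [0, 0, -0.002]], dr=[[0, 0, 0], [0, 0, 0]])

```text
time: 17.55
tcp_pos: [506.9, 123.5, 14.6]
tcp_rot: [-2.901, 1.569, 0.12]
contact_force: [0.2, 0.6, 0.4]
gripper_width: -0.002
```

```bash
python3 - <<'E'
from h import *
goal([505.7,124.4,-0.7],down(-1))
E
```

```text
t 17.55 tcp [506.9 123.5  14.6] F [0.16 0.58 0.43] slide [ 0.0153 -0.0007  0.0014] dr [ 0.37 -0.09  0.02]
```

Well placed. Press down.

Emit:
jog_arm(slide=[[0.004, 0, 0.001], [0.008, 0, 0.001], [0.011, 0, 0.001], [0.014, 0, 0.001], [0.014, 0, 0.001]], dr=[[0, 0, 0], [0, 0, 0], [0, 0, 0], [0, 0, 0], [0, 0, 0]])

```text
time: 18.18
tcp_pos: [505.0, 123.7, -0.2]
tcp_rot: [1.437, 1.571, -1.824]
contact_force: [-1.5, -0.8, 2.5]
gripper_width: 0.003
```

Emit:
jog_arm(slide=[[0.001, 0, 0], [0.002, 0, 0], [0.0025, 0, 0], [0.0025, 0, 0]], dr=[[0, 0, 0], [0, 0, 0], [0, 0, 0], [0, 0, 0]])

```text
time: 18.68
tcp_pos: [505.1, 123.7, -1.0]
tcp_rot: [2.055, 1.569, -1.205]
contact_force: [-5.5, -2.2, 21.2]
gripper_width: 0.005
```

Hard stop with 21 N, so the bar is fully down. I'll lift clear and check everything.

Emit:
jog_arm(slide=[[-0.02, 0, 0], [-0.05, 0, 0], [-0.1, 0, 0], [-0.15, 0, 0], [-0.18, 0, 0]], dr=[[0, 0, 0], [0, 0, 0], [0, 0, 0], [0, 0, 0], [0, 0, 0]])

```text
time: 19.3
tcp_pos: [505.8, 124.5, 180.2]
tcp_rot: [-2.776, 1.568, 0.246]
contact_force: [0.4, -0.2, -0.9]
gripper_width: -0.003
```

Emit:
jog_arm(slide=[[0, 0, 0.06], [0, 0, 0.06], [0, 0, 0.06], [0, 0, 0.06]], dr=[[0, 0, 0], [0, 0, 0], [0, 0, 0], [0, 0, 0]])

```text
time: 19.8
tcp_pos: [446.5, 131.0, 177.5]
tcp_rot: [-2.275, 1.57, 0.746]
contact_force: [-0.2, -0.9, 0.7]
gripper_width: -0.0
```

```bash
python3 look.py pics/e1.png 240 160 250
```

```text
(no output)
```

View pics/e1.png

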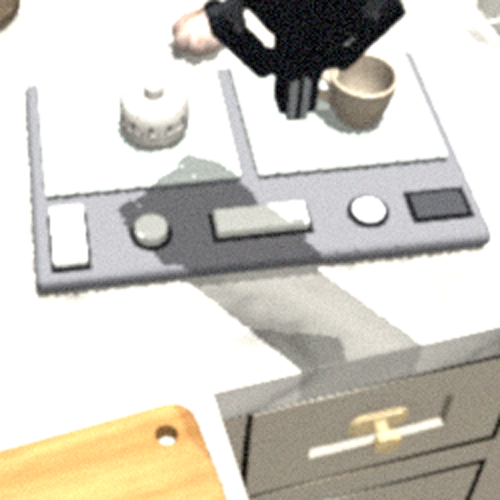

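```bash
python3 - <<'E'
from h import *
a=arm.grab_frame("scene")[:,:,::-1];o=cv2.imread("pics/scene0.png")
f=lambda i,g:cv2.resize(np.clip(i[245:300,255:455].astype(float)*g,0,255).astype(np.uint8),(800,220),interpolation=cv2.INTER_CUBIC)
g=lambda i,g:cv2.resize(i[180:235,290:450],(640,220))
cv2.imwrite("pics/e2.png",np.vstack([f(o,1.3),f(a,1.6)]))
d=cv2.absdiff(o[185:235,385:440],a[185:235,385:440]);print('cup region',o[200:225,405:438].mean(),a[200:225,405:438].mean())
for i in (o,a):
    m=cv2.inRange(cv2.cvtColor(i,cv2.COLOR_BGR2HSV),(5,60,0),(25,255,255))[180:230,400:445];ys,xs=np.nonzero(m);print(len(xs),xs.mean(),ys.mean())
E
```

```text
cup region 69.12767676767677 75.13292929292929
115 12.765217391304347 17.417391304347827
78 17.91025641025641 20.307692307692307
```

View pics/e2.png

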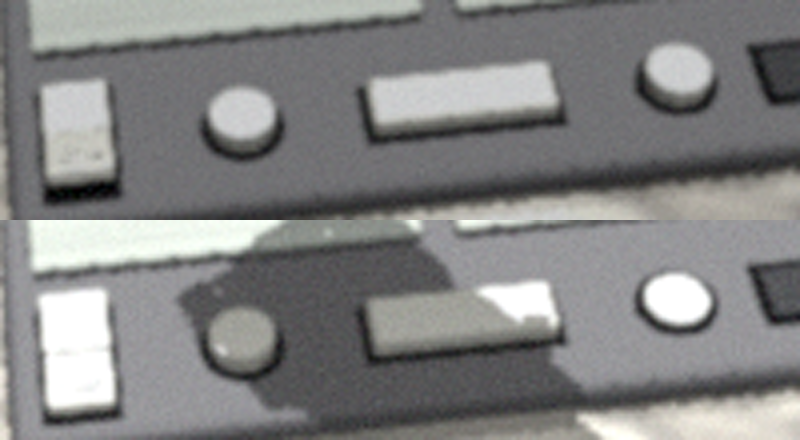

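Rocker on, left key up, bar back up and right key down. The cup sits at about pixel (421,205), against (420,206) before, and the arm is clear. Handing in.

```bash
python3 -c "
from plant import arm
s=arm.sense();print(s['time'],s['tcp_pos'],s['contact_force']);print(arm.close_job())"
```

```text
19.9 [446.21369305 131.07627768 177.29435955] [-0.01586548  0.22541323  0.1002104 ]
the job is handed in; nothing more can be done
None
```

The scale is set for the espresso cup, which stood on the right platform, and I handed the job in at 19.9 s. No verdict came back.

I pressed each control in order with the closed fingertips until it met its hard stop:

| Step | Control | Force at the stop |
|---|---|---|
| 1 | Rocker, front end | 16 N |
| 2 | Right round key | 9 N |
| 3 | Long bar, then released | 21 N |

**Last checks:** The final picture shows the rocker on, the right key down, the left key up and the bar back up. By eye, the cup and timer are where they stood, the cup within about 1 px. The arm was clear, with about 0 N on it.

**What disagreed or failed:**
- **Fingertip height:** the real fingertips sat about 27 mm above the reported tool point. The first presses on the rocker therefore did not reach it, and I probed further down by picture and force. Both key and bar then stopped within 1 mm of the heights this predicted.
- **Rocker:** the first press that reached it left it at roughly 0.22–0.27 rad. I pressed it again to the stop before touching anything else.
- **Force reading:** it has about ±1 N of noise, too much to show the light key and rocker forces. I relied on the hard stops and the pictures instead.
- **Cup colour check:** a colour-mask comparison of the cup before and after did not match. I put this down to changed lighting and the arm's shadow, and judged the cup by its outline.

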